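# Sweep the loose badges into the collecting tray

### The arm

A 6-joint arm with a two-finger parallel gripper is mounted at the origin on the work surface. World frame = base frame: x ahead of the robot, y to its left, z up, the work surface at z = 0. Lengths are in m, angles in rad, forces in N, time in s.
With the tool pointing down it reaches from about 0.35 to 0.85 m from the base axis. Payload 8.1 kg.
Tool frame: the origin (TCP) lies midway between the tips of the shut fingers; the grasp point (between the pads) lies 19 mm behind it; z points along the fingers, y is the direction in which the jaws open and shut (so a half turn about z gives the same grasp; the last joint's range is limited). The gripper opens to 93 mm and grips with 3 to 60 N. Pads are 15 mm wide; open, the fingers measure 128 mm over their backs; the gripper's body (75 mm by 188 mm) begins 65 mm behind the grasp point.
Start: joints at [-1.424, 0.13, 1.488, -0, 1.523, -0.085], TCP at [0.138, -0.584, 0.219] pointing down, gripper open.
Joint ranges: [-2.96, 2.96], [-0.89, 2.26], [0.02, 2.5], [-1.34, 4.48], [0, 2.73], [-2.66, 2.66]. Speed limits (rad/s): [2.39, 2.39, 2.79, 3.14, 3.14, 3.14].

### API

Orientations are given as a rotation vector (axis times angle).
In Python, from plant import robot gives the robot as it stands. The module is installed in compiled form; this text tells all that it offers.
- The arm moves only by the shell command python3 -m pendant 'ROWS' [FORCE]. ROWS is JSON, a list of rows, each an object with "translation": the shift along the tool's x, y, z in mm, a list of three; "twist": the turn, a rotation vector about the tool's x, y, z in rad, a list of three; "grip": the opening, from -1 (shut) to 1 (fully open). A call has exactly 10 rows; each row shifts and turns the pose as measured when the row begins, along the tool's axes as they then stand; what a row does not reach is not made up. A row lasts 1/10 s, in which the tool goes at most 50 mm and 8.59 degrees, less where a joint would pass 70% of its speed; a pose out of reach is approached as far as the arm can. A call is refused whole if a number of a shift passes 50 or a number of a turn 0.15, either way. A call with a gripper value outside its range is refused whole. The fingers move at their own pace and stop on an object; FORCE is the grip in N (left out, the last holds). Time passes only in rows, so rows that do not move let the fingers close, or fill a call up. It gives the time, the measured TCP pose, the force and the opening at its end, in the units of the state.
- robot.read_state(): the state, without advancing time (a new reading comes with each control period).
- robot.read_camera(name): name is "scene" or "top" or "wrist"; returns (picture, depth): 384x512x3 uint8, red, green, blue; 384x512 float32, m along the optical axis (not along the pixel's ray), 0 where there is no reading.
- robot.camera_info(name): a dict with "vertical_fov" (degrees; the focal length in pixels is half the picture's height over the tangent of half this angle, whatever the lens; pixels are square), "cx", "cy" (the principal point, pixels), "cam_to_world" (4x4, takes a point from camera to world coordinates). Camera axes: x right, y up, looking along -z (the intrinsics and any distortion apply to the point x, -y, -z); pixel columns grow to the right and rows downward; lengths in m; the calibration is good to about 2 mm. A picture is of the moment at which its call begins: read the wrist's pose just before it. camera_info takes no time and is no camera call; for the wrist camera it gives the pose at the moment of the call.
- robot.close_job(): hands the job in, once; it reports no verdict.
The state is a dict: "t": time; "q": joint angles; "dq": joint speeds; "joint_torque": joint torques, N m; "tool_pos": TCP position; "orientation": TCP orientation; "force": force on the tool from outside, world axes, zero at the start; "wrist_torque": the same for the moment, N m; "opening": finger opening in m.
Only numpy, scipy, OpenCV 4.12 (cv2) and the standard library are available. Lean on these libraries where they do the work, as an engineer would, in place of code of your own. Each camera call takes 0.05 s, during which the arm holds its last target. There are 200 camera calls.

### The job

Three round pink badges lie scattered over the packing table. With your fingertips, sweep all three across the table top, through the open side of the low three-sided wooden tray, until each one lies flat on the table and wholly inside the tray. Do not pick up or lift any badge, and leave the mug, the gift box and the roll of tape standing where they are.

Things in the scene. Friction and masses are not known exactly. Their poses are not given: they have to be found in the camera images.
- tray: fixed three-sided plywood tray, grey liner, no floor or sill. Inside 130 mm deep, 150 wide; walls 10 mm thick, 30 high. Origin on the table at the centre of the inside; x points from the open side (x = -65 mm) to the back wall (inner face +65 mm); side walls' inner faces at y = +-75 mm. Stands at the robot's left, open side roughly towards -y of the world
- badge0: one of three alike, loose, round badges: pink disc with a white centre, 44 mm diameter, 10 mm thick, about 25 g, lying flat on the table and sliding freely on it; origin at the centre of its underside (z = 0 on the table), z up, yaw of no meaning
- badge1: one of three alike, loose, round badges: pink disc with a white centre, 44 mm diameter, 10 mm thick, about 25 g, lying flat on the table and sliding freely on it; origin at the centre of its underside (z = 0 on the table), z up, yaw of no meaning
- badge2: one of three alike, loose, round badges: pink disc with a white centre, 44 mm diameter, 10 mm thick, about 25 g, lying flat on the table and sliding freely on it; origin at the centre of its underside (z = 0 on the table), z up, yaw of no meaning
- mug: bystander: loose white mug, green inside and with a green handle, 82 mm diameter, 95 mm high, handle reaching 73 mm from the axis at its y side, 0.33 kg; beyond the badges on the far side of the table; origin at the centre of its underside, z up
- giftbox: bystander: loose white cardboard gift box with a green stripe on top, 90 x 110 x 105 mm (x, y, z), 0.42 kg, beside the mug on the far side; origin at the centre of its underside, z up
- taperoll: bystander: loose brown roll of tape lying flat, 60 mm outside and 40 mm inside diameter, 24 mm high, 80 g, on the right, just beyond the badges; origin at the centre of its underside, z up
Not all that is in view belongs to the job. What is shaped like the badge1 but blue or turquoise is not meant.

How it is judged:
By the outcome, as a careful person would: the job done as asked, in the order asked, and still so for the second after the job is handed in, with the robot touching nothing.
It also fails if it takes over 72 s, if anything falls off the work surface, if the arm or the gripper's body presses on something with over 40 N, if the wrist force passes 120 N, or if a joint passes its speed limit or range.

## Working session

There is one attempt and no reset: what is moved stays moved. The work goes in short steps, Python scripts to look and compute and a shell command to move; the robot and the scene stay as the last step left them, time stands still between calls to the robot, and variables do not carry over. Pictures are saved under pics/ and viewed, about 8 in all and at most 12, crops included, and the job is handed in when it is done.

```bash
mkdir -p pics; cat > h.py <<'E'
import numpy as np, cv2
from plant import robot
from scipy.spatial.transform import Rotation as R
def snap(n,f):
    info=robot.camera_info(n); p,d=robot.read_camera(n)
    cv2.imwrite(f'pics/{f}.png',p[:,:,::-1]); np.savez(f'pics/{f}.npz',p=p,d=d,M=np.array(info['cam_to_world']))
    return p,d,info
def world(d,info):
    h,w=d.shape; f=h/2/np.tan(np.radians(info['vertical_fov'])/2)
    u,v=np.meshgrid(np.arange(w),np.arange(h))
    P=np.stack([(u-info['cx'])/f*d,-(v-info['cy'])/f*d,-d,np.ones_like(d)],-1)
    return P@np.array(info['cam_to_world']).T
E
python3 - <<'E'
from h import *
for n in ('top','scene'):
    p,d,i=snap(n,n+'0'); print(n,{k:v for k,v in i.items() if k!='cam_to_world'},np.round(i['cam_to_world'],3).tolist())
s=robot.read_state();print(s['t'],s['tool_pos'],s['orientation'],s['opening'])
print(R.from_rotvec(s['orientation']).as_matrix().round(3))
E
```

```text
top {'vertical_fov': 55.8851963785984, 'cx': 251.7351247041266, 'cy': 189.33847294544398} [[-0.003, 0.993, -0.116, 0.438], [-1.0, -0.002, 0.005, -0.022], [0.005, 0.116, 0.993, 1.007], [0.0, 0.0, 0.0, 1.0]]
scene {'vertical_fov': 46.991670115942526, 'cx': 258.08845920870556, 'cy': 189.2747320800146} [[0.758, -0.382, 0.529, 1.054], [0.653, 0.447, -0.611, -0.601], [-0.003, 0.808, 0.589, 0.602], [0.0, 0.0, 0.0, 1.0]]
0.1 [ 0.1377921  -0.5834591   0.21768477] [-3.11888095e+00 -3.63180789e-01  3.45362774e-05] 0.09303816195776768
[[ 0.973  0.23  -0.   ]
 [ 0.23  -0.973  0.002]
 [ 0.    -0.002 -1.   ]]
```

View pics/top0.png

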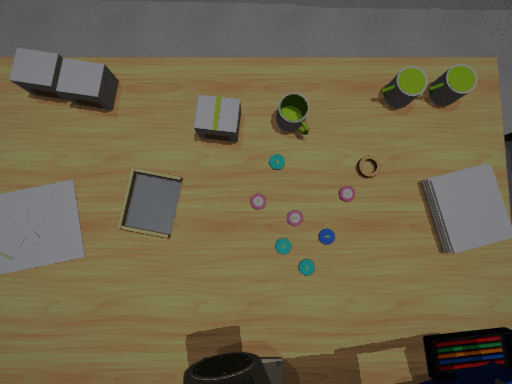

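View pics/scene0.png

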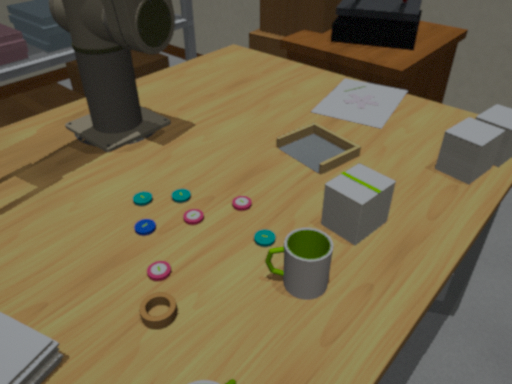

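The top view has pink candidates at (258,202), (294,218) and (347,194). The turquoise discs at (277,162), (283,246) and (307,267) and the blue one at (327,237) are decoys. The tray is at (152,204), with its open side facing right (-y). Next I'll measure these and check one close crop.

```bash
python3 - <<'E'
from h import *
for n in ('top','scene'):
    z=np.load(f'pics/{n}0.npz'); p,d=z['p'],z['d']; i=robot.camera_info(n); W=world(d,i)
    hsv=cv2.cvtColor(p,cv2.COLOR_RGB2HSV)
    for nm,lo,hi in (('pink',(155,90,60),(179,255,255)),('turq/blue',(82,120,50),(125,255,255)),('tape/wood',(8,100,30),(20,255,170))):
        if nm[0]=='t' and nm[1]=='a': continue
        m=cv2.inRange(hsv,lo,hi); m=cv2.morphologyEx(m,cv2.MORPH_CLOSE,np.ones((7,7)))
        k,l,st,c=cv2.connectedComponentsWithStats(m)
        for j in range(1,k):
            if st[j,4]>40:
                q=W[(l==j)&(d>0)][:,:3]; print(n,nm,c[j].round(),st[j,4],((q.min(0)+q.max(0))/2).round(3),np.ptp(q,0).round(3))
    if n=='top':
        for u,v in [(300,300),(100,290),(400,150),(250,100)]: print('table',W[v,u,:3].round(3))
        # tall things
        m=((W[...,2]>.015)&(d>0)&(W[...,0]>.25)&(W[...,0]<.95)).astype(np.uint8)
        k,l,st,c=cv2.connectedComponentsWithStats(m)
        for j in range(1,k):
            if st[j,4]>30:
                q=W[l==j][:,:3];print('tall',c[j].round(),st[j,4],q.min(0).round(3),q.max(0).round(3), cv2.minAreaRect(q[:,:2].astype(np.float32)*1000))
        for u,v in [(135,170),(182,178),(169,236),(122,229)]: print('corner',W[v-2:v+3,u-2:u+3,:3].reshape(-1,3).round(3)[[0,12,24]].tolist())
a=cv2.imread('pics/top0.png')[150:250,110:400]; b=cv2.resize(a,None,fx=2.7,fy=2.7,interpolation=cv2.INTER_CUBIC); cv2.imwrite('pics/crop.png',b)
E
```

```text
top pink [347. 193.] 111 [ 0.545 -0.289  0.006] [0.041 0.043 0.017]
top pink [258. 201.] 109 [ 0.522 -0.044  0.009] [0.039 0.039 0.009]
top pink [295. 218.] 129 [ 0.477 -0.145  0.007] [0.041 0.043 0.018]
top turq/blue [277. 161.] 175 [ 0.635 -0.097  0.008] [0.041 0.039 0.012]
top turq/blue [327. 236.] 191 [ 0.424 -0.231  0.009] [0.041 0.042 0.009]
top turq/blue [283. 246.] 189 [ 0.4   -0.111  0.009] [0.041 0.039 0.009]
top turq/blue [307. 267.] 197 [ 0.344 -0.175  0.007] [0.04  0.041 0.015]
top turq/blue [473. 359.] 221 [ 0.105 -0.606  0.012] [0.024 0.173 0.015]
table [ 0.254 -0.156  0.   ]
table [0.282 0.385 0.001]
table [ 0.667 -0.448  0.001]
table [ 0.816 -0.022 -0.001]
tall [63. 78.] 4260 [0.785 0.359 0.015] [0.92  0.605 0.11 ] ((852.6357421875, 480.4616394042969), (240.58436584472656, 100.31315612792969), 78.64527893066406)
tall [453.  84.] 1276 [ 0.796 -0.62   0.015] [ 0.88  -0.509  0.1  ] ((832.751220703125, -573.3543701171875), (81.450927734375, 103.54838562011719), 45.83820343017578)
tall [405.  86.] 1193 [ 0.79  -0.487  0.015] [ 0.873 -0.378  0.1  ] ((835.0513916015625, -43
[... 1022 characters left out ...]
.168, 0.007], [0.583, 0.164, -0.001]]
corner [[0.432, 0.202, 0.025], [0.427, 0.2, 0.008], [0.421, 0.197, -0.001]]
corner [[0.451, 0.327, 0.029], [0.446, 0.322, 0.029], [0.441, 0.326, 0.001]]
scene pink [242. 203.] 141 [ 0.52  -0.044  0.005] [0.052 0.042 0.013]
scene pink [193. 217.] 157 [ 0.479 -0.146  0.008] [0.045 0.041 0.01 ]
scene pink [159. 271.] 219 [ 0.547 -0.292  0.007] [0.044 0.042 0.009]
scene turq/blue [181. 195.] 189 [ 0.403 -0.114  0.008] [0.043 0.042 0.009]
scene turq/blue [142. 198.] 195 [ 0.346 -0.178  0.008] [0.042 0.041 0.01 ]
scene turq/blue [145. 227.] 243 [ 0.429 -0.233  0.008] [0.043 0.041 0.009]
scene turq/blue [264. 237.] 264 [ 0.636 -0.099  0.007] [0.043 0.042 0.011]
```

View pics/crop.png

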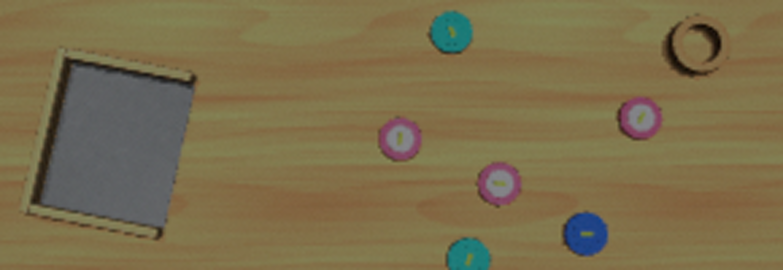

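Crop: all three targets have white centres in a pink ring, and the tray opens on its right side. I'll work in the tray frame, with the badge nested between two partly closed fingertips and pushed along straight lines. The order is A, then B, then C. I'll transit high first.

```bash
cat > go.py <<'E'
import sys
from h import *
# usage: go.py x y z yawdeg -> world delta expressed in current tool axes (mm), and turn about tool z (rad)
x,y,z,yaw=map(float,sys.argv[1:5]); s=robot.read_state(); M=R.from_rotvec(s['orientation'])
p=np.array(s['tool_pos']); X=M.as_matrix()[:,0]; cy=np.degrees(np.arctan2(X[1],X[0]))
c,n=np.cos(np.radians(yaw)),np.sin(np.radians(yaw)); T=R.from_matrix(np.array([[c,n,0],[n,-c,0],[0,0,-1]]))
print('t',round(s['t'],2),'tcp',p.round(4),'yaw',cy.round(1),'open',round(s['opening'],4),'F',np.round(s['force'],1))
print('delta now-axes',(M.inv().apply(np.array([x,y,z])-p)*1000).round(1),'goal-axes',(T.inv().apply(np.array([x,y,z])-p)*1000).round(1),'twist',(M.inv()*T).as_rotvec().round(3))
E
python3 -m pendant '[{"translation":[38,-30,0],"twist":[0,0,0],"grip":-0.4},{"translation":[38,-30,0],"twist":[0,0,0],"grip":-0.4},{"translation":[38,-30,0],"twist":[0,0,0],"grip":-0.4},{"translation":[38,-30,0],"twist":[0,0,0],"grip":-0.4},{"translation":[38,-30,0],"twist":[0,0,0],"grip":-0.4},{"translation":[38,-30,0],"twist":[0,0,0],"grip":-0.4},{"translation":[38,-30,0],"twist":[0,0,0],"grip":-0.4},{"translation":[38,-30,0],"twist":[0,0,0],"grip":-0.4},{"translation":[38,-30,0],"twist":[0,0,0],"grip":-0.4},{"translation":[38,-30,0],"twist":[0,0,0],"grip":-0.4}]' 20
python3 go.py 0.525 -0.089 0.15 94.8
```

```text
t: 1.1
tool_pos: [0.4428, -0.1939, 0.213]
orientation: [-3.114, -0.345, 0.004]
force: [-0.0, -1.2, 0.7]
opening: 0.0283
t 1.1 tcp [ 0.4428 -0.1939  0.213 ] yaw 12.6 open 0.0283 F [-0.  -1.2  0.7]
delta now-axes [103.3 -83.9  63.5] goal-axes [97.7 90.7 63. ] twist [-0.008 -0.005 -1.434]
```

```bash

python3 -m pendant '[{"translation":[0,0,0],"twist":[0,0,-0.145],"grip":-0.4},{"translation":[0,0,0],"twist":[0,0,-0.145],"grip":-0.4},{"translation":[0,0,0],"twist":[0,0,-0.145],"grip":-0.4},{"translation":[0,0,0],"twist":[0,0,-0.145],"grip":-0.4},{"translation":[0,0,0],"twist":[0,0,-0.145],"grip":-0.4},{"translation":[0,0,0],"twist":[0,0,-0.145],"grip":-0.4},{"translation":[0,0,0],"twist":[0,0,-0.145],"grip":-0.4},{"translation":[0,0,0],"twist":[0,0,-0.145],"grip":-0.4},{"translation":[0,0,0],"twist":[0,0,-0.145],"grip":-0.4},{"translation":[0,0,0],"twist":[0,0,-0.145],"grip":-0.4}]' >/dev/null
python3 go.py 0.525 -0.089 0.08 94.8
```

```text
t 2.1 tcp [ 0.4444 -0.184   0.2082] yaw 98.5 open 0.0284 F [1.5 0.4 0.2]
delta now-axes [ 80.1  94.8 128.7] goal-axes [ 87.9  88.2 128.2] twist [-0.009 -0.015  0.064]
```

```bash

python3 -m pendant '[{"translation":[0,0,0],"twist":[0,0,0.06],"grip":-0.4},{"translation":[15,15,21],"twist":[0,0,0],"grip":-0.4},{"translation":[15,15,21],"twist":[0,0,0],"grip":-0.4},{"translation":[15,15,21],"twist":[0,0,0],"grip":-0.4},{"translation":[15,15,21],"twist":[0,0,0],"grip":-0.4},{"translation":[15,15,21],"twist":[0,0,0],"grip":-0.4},{"translation":[13,13,21],"twist":[0,0,0],"grip":-0.4},{"translation":[0,0,0],"twist":[0,0,0],"grip":-0.4},{"translation":[0,0,0],"twist":[0,0,0],"grip":-0.4},{"translation":[0,0,0],"twist":[0,0,0],"grip":-0.4}]' >/dev/null
python3 go.py 0.525 -0.089 0.005 94.8
python3 - <<'E'
from h import *
snap('wrist','w1')
E
```

```text
t 3.1 tcp [ 0.5225 -0.0838  0.0765] yaw 95.3 open 0.028 F [ 0.5 -0.9  0.7]
delta now-axes [-6.4  3.  71.4] goal-axes [-5.4  2.1 71.5] twist [-0.013 -0.014  0.008]
```

View pics/w1.png

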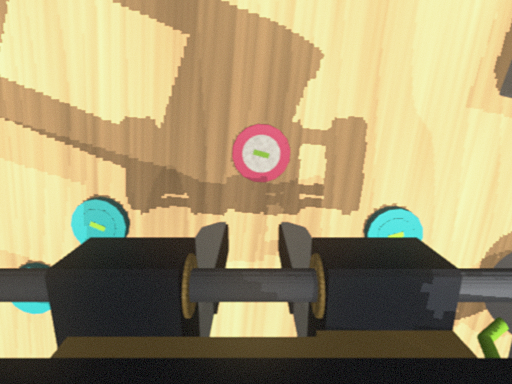

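Wrist view: badge A is at (261,153), straight ahead of the fingertip gap at column ~253. Now descending.

```bash

python3 -m pendant '[{"translation":[-2,1,12],"twist":[-0.01,-0.01,0],"grip":-0.4},{"translation":[-2,1,14],"twist":[0,0,0],"grip":-0.4},{"translation":[-1,1,14],"twist":[0,0,0],"grip":-0.4},{"translation":[0,0,14],"twist":[0,0,0],"grip":-0.4},{"translation":[0,0,8],"twist":[0,0,0],"grip":-0.4},{"translation":[0,0,4],"twist":[0,0,0],"grip":-0.4},{"translation":[0,0,0],"twist":[0,0,0],"grip":-0.4},{"translation":[0,0,0],"twist":[0,0,0],"grip":-0.4},{"translation":[0,0,0],"twist":[0,0,0],"grip":-0.4},{"translation":[0,0,0],"twist":[0,0,0],"grip":-0.4}]' >/dev/null
python3 go.py 0.4933 0.263 0.005 94.8
```

```text
t 4.15 tcp [ 0.5284 -0.0921  0.0111] yaw 95.1 open 0.0278 F [1.2 0.5 0.6]
delta now-axes [356.8  -3.6   6.7] goal-axes [356.8  -5.3   6.1] twist [ 0.003 -0.002  0.005]
```

```bash

python3 -m pendant '[{"translation":[0,-3,5],"twist":[0,0,0],"grip":-0.4},{"translation":[0,0,0],"twist":[0,0,0],"grip":-0.4},{"translation":[10,0,0],"twist":[0,0,0],"grip":-0.4},{"translation":[12,0,0],"twist":[0,0,0],"grip":-0.4},{"translation":[15,0,0],"twist":[0,0,0],"grip":-0.4},{"translation":[18,0,0],"twist":[0,0,0],"grip":-0.4},{"translation":[18,0,0],"twist":[0,0,0],"grip":-0.4},{"translation":[18,0,0],"twist":[0,0,0],"grip":-0.4},{"translation":[18,0,0],"twist":[0,0,0],"grip":-0.4},{"translation":[10,0,0],"twist":[0,0,0],"grip":-0.4}]' >/dev/null
python3 go.py 0.4933 0.263 0.005 94.8
python3 - <<'E'
from h import *
snap('wrist','w2')
E
```

```text
t 5.15 tcp [0.5138 0.0368 0.0072] yaw 95.1 open 0.0281 F [-0.2 -1.   0.2]
delta now-axes [227.1  -0.4   2.6] goal-axes [227.1  -1.5   2.2] twist [ 0.006 -0.002  0.005]
```

View pics/w2.png

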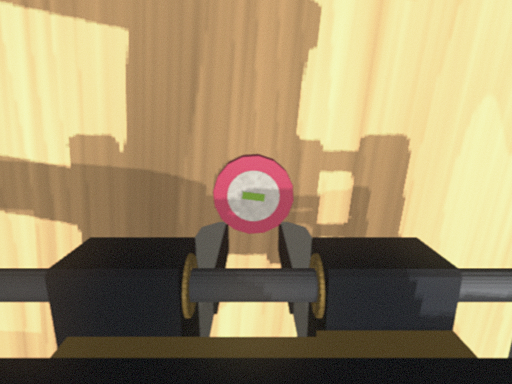

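The badge sits centred between the tips at (253,194), so I'll push on into the tray.

```bash

python3 -m pendant '[{"translation":[15,0,2],"twist":[0,0,0],"grip":-0.4},{"translation":[18,0,0],"twist":[0,0,0],"grip":-0.4},{"translation":[18,0,0],"twist":[0,0,0],"grip":-0.4},{"translation":[18,0,0],"twist":[0,0,0],"grip":-0.4},{"translation":[18,0,0],"twist":[0,0,0],"grip":-0.4},{"translation":[18,0,0],"twist":[0,0,0],"grip":-0.4},{"translation":[18,0,0],"twist":[0,0,0],"grip":-0.4},{"translation":[18,0,0],"twist":[0,0,0],"grip":-0.4},{"translation":[18,0,0],"twist":[0,0,0],"grip":-0.4},{"translation":[10,0,0],"twist":[0,0,0],"grip":-0.4}]' >/dev/null
python3 go.py 0.4933 0.263 0.005 94.8
```

```text
t 6.2 tcp [0.4975 0.2124 0.0059] yaw 95.2 open 0.0277 F [ 0.7 -0.5  0.6]
delta now-axes [50.8  0.4  0.9] goal-axes [50.8  0.   0.9] twist [ 0.007 -0.     0.007]
```

```bash

python3 -m pendant '[{"translation":[14,0,0],"twist":[0,0,0],"grip":-0.4},{"translation":[12,0,0],"twist":[0,0,0],"grip":-0.4},{"translation":[10,0,0],"twist":[0,0,0],"grip":-0.4},{"translation":[8,0,0],"twist":[0,0,0],"grip":-0.4},{"translation":[4,0,0],"twist":[0,0,0],"grip":-0.4},{"translation":[0,0,0],"twist":[0,0,0],"grip":-0.4},{"translation":[-10,0,0],"twist":[0,0,0],"grip":-0.4},{"translation":[-5,0,-25],"twist":[0,0,0],"grip":-0.4},{"translation":[0,0,-45],"twist":[0,0,0],"grip":-0.4},{"translation":[0,0,-45],"twist":[0,0,0],"grip":-0.4}]'
python3 go.py 0.470 -0.190 0.10 80
```

```text
t: 7.2
tool_pos: [0.4875, 0.2428, 0.1146]
orientation: [-2.117, -2.319, 0.018]
force: [2.1, 0.0, 0.6]
opening: 0.0279
t 7.2 tcp [0.4875 0.2428 0.1146] yaw 95.2 open 0.0279 F [2.1 0.  0.6]
delta now-axes [-429.3  -56.7   17.8] goal-axes [-429.3   57.9   14.6] twist [-0.009  0.008  0.266]
```

```bash

python3 -m pendant '[{"translation":[0,0,-10],"twist":[0,0,0.13],"grip":-0.4},{"translation":[0,0,0],"twist":[0,0,0.12],"grip":-0.4},{"translation":[-44,6,0],"twist":[0,0,0],"grip":-0.4},{"translation":[-44,6,0],"twist":[0,0,0],"grip":-0.4},{"translation":[-44,6,0],"twist":[0,0,0],"grip":-0.4},{"translation":[-44,6,0],"twist":[0,0,0],"grip":-0.4},{"translation":[-44,6,0],"twist":[0,0,0],"grip":-0.4},{"translation":[-44,6,0],"twist":[0,0,0],"grip":-0.4},{"translation":[-44,6,0],"twist":[0,0,0],"grip":-0.4},{"translation":[-44,6,0],"twist":[0,0,0],"grip":-0.4}]'>/dev/null
python3 go.py 0.470 -0.192 0.06 80
```

```text
t 8.2 tcp [ 0.4776 -0.1283  0.1366] yaw 80.3 open 0.0277 F [ 1.1 -0.7  0.5]
delta now-axes [-63.9   2.6  76.8] goal-axes [-64.    3.6  76.6] twist [0.009 0.002 0.005]
```

```bash

python3 -m pendant '[{"translation":[-20,1,0],"twist":[0,0,0],"grip":-0.4},{"translation":[-20,1,0],"twist":[0,0,0],"grip":-0.4},{"translation":[-14,1,12],"twist":[0,0,0],"grip":-0.4},{"translation":[0,0,16],"twist":[0,0,0],"grip":-0.4},{"translation":[0,0,16],"twist":[0,0,0],"grip":-0.4},{"translation":[0,0,16],"twist":[0,0,0],"grip":-0.4},{"translation":[0,0,8],"twist":[0,0,0],"grip":-0.4},{"translation":[0,0,0],"twist":[0,0,0],"grip":-0.4},{"translation":[0,0,0],"twist":[0,0,0],"grip":-0.4},{"translation":[0,0,0],"twist":[0,0,0],"grip":-0.4}]'>/dev/null
python3 go.py 0.470 -0.192 0.006 80
python3 - <<'E'
from h import *
snap('top','t2')
E
```

```text
t 9.2 tcp [ 0.4646 -0.2005  0.0683] yaw 79.3 open 0.0281 F [-0.7 -0.  -0.4]
delta now-axes [ 9.9  3.  62.3] goal-axes [ 9.4  3.9 62.3] twist [ 0.011  0.007 -0.013]
```

View pics/t2.png

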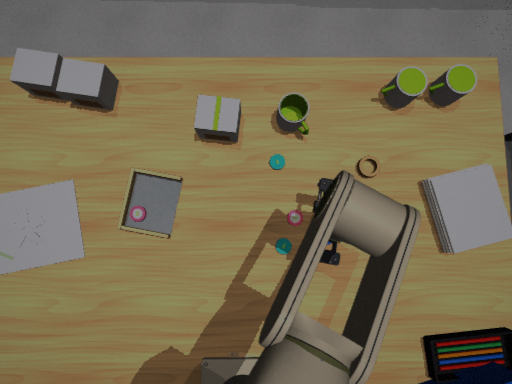

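Badge A lies in the tray at (139,213). I'm moving forward a little before descending, to stay clear of the blue disc.

```bash

python3 -m pendant '[{"translation":[7,3,0],"twist":[0,0,-0.01],"grip":-0.4},{"translation":[2,0,0],"twist":[0,0,0],"grip":-0.4},{"translation":[0,0,16],"twist":[0,0,0],"grip":-0.4},{"translation":[0,0,16],"twist":[0,0,0],"grip":-0.4},{"translation":[0,0,14],"twist":[0,0,0],"grip":-0.4},{"translation":[0,0,8],"twist":[0,0,0],"grip":-0.4},{"translation":[0,0,4],"twist":[0,0,0],"grip":-0.4},{"translation":[0,0,0],"twist":[0,0,0],"grip":-0.4},{"translation":[0,0,0],"twist":[0,0,0],"grip":-0.4},{"translation":[0,0,0],"twist":[0,0,0],"grip":-0.4}]'>/dev/null
python3 go.py 0.470 -0.192 0.006 80;python3 go.py 0.548 0.252 0.006 80
```

```text
t 10.25 tcp [ 0.475  -0.1922  0.0128] yaw 80.1 open 0.0279 F [0.1 0.1 0.3]
delta now-axes [-0.6 -5.   6.7] goal-axes [-0.7 -4.9  6.8] twist [0.019 0.01  0.001]
t 10.25 tcp [ 0.475  -0.1922  0.0128] yaw 80.1 open 0.0279 F [0.1 0.1 0.3]
delta now-axes [450.2  -4.6   2.4] goal-axes [450.1  -5.2   6.8] twist [0.019 0.01  0.001]
```

```bash

python3 -m pendant '[{"translation":[0,-5,6],"twist":[0.02,0.01,0],"grip":-0.4},{"translation":[0,0,0],"twist":[0,0,0],"grip":-0.4},{"translation":[10,0,0],"twist":[0,0,0],"grip":-0.4},{"translation":[12,0,0],"twist":[0,0,0],"grip":-0.4},{"translation":[15,0,0],"twist":[0,0,0],"grip":-0.4},{"translation":[18,0,0],"twist":[0,0,0],"grip":-0.4},{"translation":[18,0,0],"twist":[0,0,0],"grip":-0.4},{"translation":[18,0,0],"twist":[0,0,0],"grip":-0.4},{"translation":[18,0,0],"twist":[0,0,0],"grip":-0.4},{"translation":[12,0,0],"twist":[0,0,0],"grip":-0.4}]'>/dev/null
python3 go.py 0.548 0.252 0.006 80
python3 - <<'E'
from h import *
snap('wrist','w3')
E
```

```text
t 11.25 tcp [ 0.4926 -0.0637  0.0081] yaw 80.0 open 0.0283 F [ 0.1 -0.2 -0.1]
delta now-axes [320.5  -0.4   2.5] goal-axes [ 3.205e+02 -3.000e-01  2.100e+00] twist [ 0.001 -0.001 -0.   ]
```

View pics/w3.png

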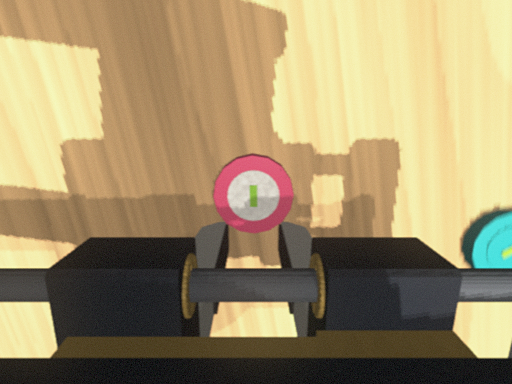

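Badge B is centred between the tips at (253,194) and the turquoise disc is well clear on the right. Pushing on.

```bash

python3 -m pendant '[{"translation":[15,0,2],"twist":[0,0,0],"grip":-0.4},{"translation":[18,0,0],"twist":[0,0,0],"grip":-0.4},{"translation":[20,0,0],"twist":[0,0,0],"grip":-0.4},{"translation":[20,0,0],"twist":[0,0,0],"grip":-0.4},{"translation":[20,0,0],"twist":[0,0,0],"grip":-0.4},{"translation":[20,0,0],"twist":[0,0,0],"grip":-0.4},{"translation":[20,0,0],"twist":[0,0,0],"grip":-0.4},{"translation":[20,0,0],"twist":[0,0,0],"grip":-0.4},{"translation":[18,0,0],"twist":[0,0,0],"grip":-0.4},{"translation":[12,0,0],"twist":[0,0,0],"grip":-0.4}]'>/dev/null
python3 go.py 0.548 0.252 0.006 80
```

```text
t 12.3 tcp [0.5252 0.1244 0.0068] yaw 80.1 open 0.0282 F [ 0.3 -0.2  0.1]
delta now-axes [129.6   0.4   0.8] goal-axes [129.6   0.3   0.8] twist [0.003 0.    0.001]
```

```bash

python3 -m pendant '[{"translation":[14,0,0],"twist":[0,0,0],"grip":-0.4},{"translation":[16,0,0],"twist":[0,0,0],"grip":-0.4},{"translation":[16,0,0],"twist":[0,0,0],"grip":-0.4},{"translation":[16,0,0],"twist":[0,0,0],"grip":-0.4},{"translation":[16,0,0],"twist":[0,0,0],"grip":-0.4},{"translation":[16,0,0],"twist":[0,0,0],"grip":-0.4},{"translation":[14,0,0],"twist":[0,0,0],"grip":-0.4},{"translation":[10,0,0],"twist":[0,0,0],"grip":-0.4},{"translation":[6,0,0],"twist":[0,0,0],"grip":-0.4},{"translation":[0,0,0],"twist":[0,0,0],"grip":-0.4}]'
python3 go.py 0.549 -0.338 0.11 93.5
```

```text
t: 13.3
tool_pos: [0.5484, 0.2579, 0.0065]
orientation: [2.402, 2.021, 0.002]
force: [-0.4, -0.1, -0.1]
opening: 0.0278
t 13.3 tcp [0.5484 0.2579 0.0065] yaw 80.2 open 0.0278 F [-0.4 -0.1 -0.1]
delta now-axes [-587.1  102.8 -103. ] goal-axes [-594.9  -35.8 -103.5] twist [ 0.003  0.001 -0.233]
```

```bash

python3 -m pendant '[{"translation":[-10,0,0],"twist":[0,0,0],"grip":-0.4},{"translation":[-5,0,-25],"twist":[0,0,0],"grip":-0.4},{"translation":[0,0,-45],"twist":[0,0,0],"grip":-0.4},{"translation":[0,0,-40],"twist":[0,0,0],"grip":-0.4},{"translation":[0,0,0],"twist":[0,0,-0.12],"grip":-0.4},{"translation":[0,0,0],"twist":[0,0,-0.11],"grip":-0.4},{"translation":[-46,-3,0],"twist":[0,0,0],"grip":-0.5},{"translation":[-46,-3,0],"twist":[0,0,0],"grip":-0.5},{"translation":[-46,-3,0],"twist":[0,0,0],"grip":-0.5},{"translation":[-46,-3,0],"twist":[0,0,0],"grip":-0.5}]'>/dev/null
python3 go.py 0.549 -0.338 0.11 93.4
```

```text
t 14.3 tcp [0.5419 0.0463 0.1203] yaw 94.0 open 0.023 F [ 0.  -0.4 -0.4]
delta now-axes [-383.9  -19.7   11.7] goal-axes [-384.1  -15.7   10.3] twist [0.    0.004 0.011]
```

```bash

python3 -m pendant '[{"translation":[-44,-2,0],"twist":[0,0,0.01],"grip":-0.5},{"translation":[-44,-2,0],"twist":[0,0,0],"grip":-0.5},{"translation":[-44,-2,0],"twist":[0,0,0],"grip":-0.5},{"translation":[-44,-2,0],"twist":[0,0,0],"grip":-0.5},{"translation":[-44,-2,0],"twist":[0,0,0],"grip":-0.5},{"translation":[-44,-2,0],"twist":[0,0,0],"grip":-0.5},{"translation":[-44,-2,0],"twist":[0,0,0],"grip":-0.5},{"translation":[-30,-2,0],"twist":[0,0,0],"grip":-0.5},{"translation":[0,0,0],"twist":[0,0,0],"grip":-0.5},{"translation":[0,0,0],"twist":[0,0,0],"grip":-0.5}]'>/dev/null
python3 go.py 0.549 -0.338 0.06 93.4
```

```text
t 15.3 tcp [ 0.5308 -0.3221  0.1214] yaw 92.4 open 0.0234 F [-0.   0.8 -0.7]
delta now-axes [-16.2  17.7  61.5] goal-axes [-16.9  17.3  61.4] twist [-0.002  0.007 -0.018]
```

```bash

python3 -m pendant '[{"translation":[-8,9,0],"twist":[0,0,-0.015],"grip":-0.5},{"translation":[-7,8,0],"twist":[0,0,0],"grip":-0.5},{"translation":[0,0,14],"twist":[0,0,0],"grip":-0.5},{"translation":[0,0,14],"twist":[0,0,0],"grip":-0.5},{"translation":[0,0,14],"twist":[0,0,0],"grip":-0.5},{"translation":[0,0,14],"twist":[0,0,0],"grip":-0.5},{"translation":[0,0,4],"twist":[0,0,0],"grip":-0.5},{"translation":[0,0,0],"twist":[0,0,0],"grip":-0.5},{"translation":[0,0,0],"twist":[0,0,0],"grip":-0.5},{"translation":[0,0,0],"twist":[0,0,0],"grip":-0.5}]'>/dev/null
python3 go.py 0.549 -0.338 0.006 93.4
python3 - <<'E'
from h import *
snap('wrist','w4')
E
```

```text
t 16.3 tcp [ 0.5456 -0.331   0.053 ] yaw 93.4 open 0.0234 F [0.5 0.3 0.1]
delta now-axes [-7.1  3.3 47. ] goal-axes [-7.2  3.  47. ] twist [-0.007  0.002  0.   ]
```

View pics/w4.png

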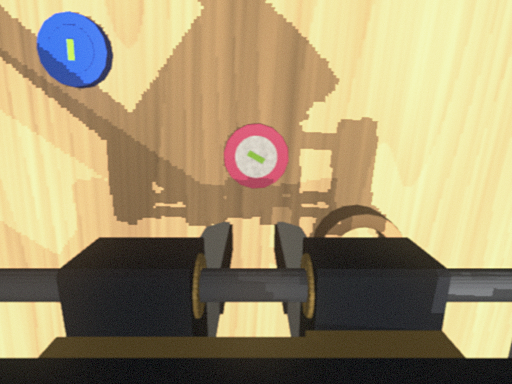

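C is at (256,156), aligned with the gap at column ~253. The tape roll at (360,230) is to the right of the right finger, about 1 cm clear. Descending.

```bash

python3 -m pendant '[{"translation":[-3,0,8],"twist":[-0.01,0,0],"grip":-0.5},{"translation":[-1,-1,12],"twist":[0,0,0],"grip":-0.5},{"translation":[0,-1,12],"twist":[0,0,0],"grip":-0.5},{"translation":[0,0,8],"twist":[0,0,0],"grip":-0.5},{"translation":[0,0,4],"twist":[0,0,0],"grip":-0.5},{"translation":[0,0,1],"twist":[0,0,0],"grip":-0.5},{"translation":[0,0,0],"twist":[0,0,0],"grip":-0.5},{"translation":[0,0,0],"twist":[0,0,0],"grip":-0.5},{"translation":[0,0,0],"twist":[0,0,0],"grip":-0.5},{"translation":[0,0,0],"twist":[0,0,0],"grip":-0.5}]'>/dev/null
python3 go.py 0.516 0.203 0.006 93.4
```

```text
t 17.35 tcp [ 0.5447 -0.3365  0.0056] yaw 93.4 open 0.0232 F [-0.7  0.2  1.1]
delta now-axes [540.3   3.2  -2.2] goal-axes [ 5.403e+02  3.300e+00 -4.000e-01] twist [ 0.006  0.003 -0.   ]
```

```bash

python3 -m pendant '[{"translation":[6,2,0],"twist":[0,0,0],"grip":-0.5},{"translation":[8,1,0],"twist":[0,0,0],"grip":-0.5},{"translation":[10,0,0],"twist":[0,0,0],"grip":-0.5},{"translation":[14,0,0],"twist":[0,0,0],"grip":-0.5},{"translation":[18,0,0],"twist":[0,0,0],"grip":-0.5},{"translation":[18,0,0],"twist":[0,0,0],"grip":-0.5},{"translation":[18,0,0],"twist":[0,0,0],"grip":-0.5},{"translation":[18,0,0],"twist":[0,0,0],"grip":-0.5},{"translation":[18,0,0],"twist":[0,0,0],"grip":-0.5},{"translation":[12,0,0],"twist":[0,0,0],"grip":-0.5}]'>/dev/null
python3 go.py 0.516 0.203 0.006 93.4
python3 - <<'E'
from h import *
snap('wrist','w5')
E
```

```text
t 18.35 tcp [ 0.5392 -0.1838  0.006 ] yaw 93.4 open 0.0233 F [-0.1 -1.2 -0.5]
delta now-axes [387.5  -0.   -1.6] goal-axes [ 3.875e+02 -2.000e-01  0.000e+00] twist [0.007 0.004 0.   ]
```

View pics/w5.png

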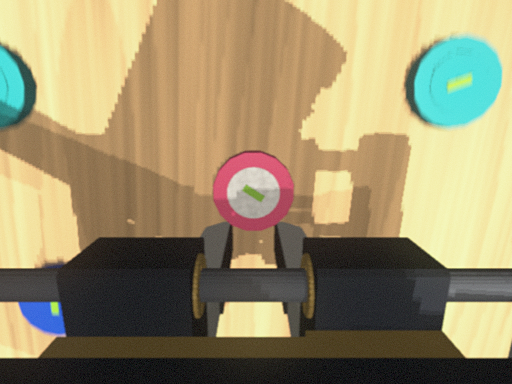

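C is centred between the tips at (253,192), with the turquoise discs clear on both sides. Pushing on.

```bash

python3 -m pendant '[{"translation":[16,0,0],"twist":[0,0,0],"grip":-0.5},{"translation":[20,0,0],"twist":[0,0,0],"grip":-0.5},{"translation":[20,0,0],"twist":[0,0,0],"grip":-0.5},{"translation":[20,0,0],"twist":[0,0,0],"grip":-0.5},{"translation":[20,0,0],"twist":[0,0,0],"grip":-0.5},{"translation":[20,0,0],"twist":[0,0,0],"grip":-0.5},{"translation":[20,0,0],"twist":[0,0,0],"grip":-0.5},{"translation":[20,0,0],"twist":[0,0,0],"grip":-0.5},{"translation":[20,0,0],"twist":[0,0,0],"grip":-0.5},{"translation":[12,0,0],"twist":[0,0,0],"grip":-0.5}]'>/dev/null
python3 go.py 0.516 0.203 0.006 93.4
```

```text
t 19.4 tcp [0.5277 0.0118 0.006 ] yaw 93.4 open 0.0233 F [-0.1 -0.6 -0.1]
delta now-axes [191.6  -0.3  -1.2] goal-axes [191.6  -0.4   0. ] twist [0.01  0.006 0.   ]
```

```bash

python3 -m pendant '[{"translation":[15,0,0],"twist":[0,0,0],"grip":-0.5},{"translation":[18,0,0],"twist":[0,0,0],"grip":-0.5},{"translation":[18,0,0],"twist":[0,0,0],"grip":-0.5},{"translation":[18,0,0],"twist":[0,0,0],"grip":-0.5},{"translation":[18,0,0],"twist":[0,0,0],"grip":-0.5},{"translation":[18,0,0],"twist":[0,0,0],"grip":-0.5},{"translation":[18,0,0],"twist":[0,0,0],"grip":-0.5},{"translation":[18,0,0],"twist":[0,0,0],"grip":-0.5},{"translation":[14,0,0],"twist":[0,0,0],"grip":-0.5},{"translation":[10,0,0],"twist":[0,0,0],"grip":-0.5}]'>/dev/null
python3 go.py 0.516 0.203 0.006 93.4
```

```text
t 20.4 tcp [0.5188 0.1817 0.0056] yaw 93.4 open 0.0231 F [-1.3 -0.3 -0.1]
delta now-axes [21.4 -1.6 -0.6] goal-axes [21.4 -1.6 -0.4] twist [ 0.013  0.009 -0.   ]
```

```bash

python3 -m pendant '[{"translation":[8,0,0],"twist":[0,0,0],"grip":-0.5},{"translation":[7,0,0],"twist":[0,0,0],"grip":-0.5},{"translation":[5,0,0],"twist":[0,0,0],"grip":-0.5},{"translation":[0,0,0],"twist":[0,0,0],"grip":-0.5},{"translation":[-10,0,0],"twist":[0,0,0],"grip":-0.5},{"translation":[-5,0,-25],"twist":[0,0,0],"grip":-0.5},{"translation":[0,0,-45],"twist":[0,0,0],"grip":-0.5},{"translation":[0,0,-45],"twist":[0,0,0],"grip":-0.5},{"translation":[-45,0,-20],"twist":[0,0,0],"grip":-0.5},{"translation":[-45,0,0],"twist":[0,0,0],"grip":-0.5}]'
python3 -m pendant '[{"translation":[-45,0,0],"twist":[0,0,0],"grip":-0.5},{"translation":[-45,0,0],"twist":[0,0,0],"grip":-0.5},{"translation":[-45,0,0],"twist":[0,0,0],"grip":-0.5},{"translation":[-45,0,0],"twist":[0,0,0],"grip":-0.5},{"translation":[-45,0,0],"twist":[0,0,0],"grip":-0.5},{"translation":[0,0,0],"twist":[0,0,0],"grip":-0.5},{"translation":[0,0,0],"twist":[0,0,0],"grip":-0.5},{"translation":[0,0,0],"twist":[0,0,0],"grip":-0.5},{"translation":[0,0,0],"twist":[0,0,0],"grip":-0.5},{"translation":[0,0,0],"twist":[0,0,0],"grip":-0.5}]'
python3 - <<'E'
from h import *
p,d,i=snap('top','t3'); W=world(d,i); hsv=cv2.cvtColor(p,cv2.COLOR_RGB2HSV)
m=cv2.morphologyEx(cv2.inRange(hsv,(155,90,60),(179,255,255)),cv2.MORPH_CLOSE,np.ones((7,7)))
k,l,st,c=cv2.connectedComponentsWithStats(m); O=np.array([.518,.248]); X=np.array([.192,.981]);Y=np.array([-.981,.192])
for j in range(1,k):
    if st[j,4]>40:
        q=W[(l==j)&(d>0)][:,:3]; e=(q.min(0)+q.max(0))/2; print(c[j].round(),e.round(3),'tray mm',((e[:2]-O)@X*1e3).round(),((e[:2]-O)@Y*1e3).round(),'ext',np.ptp(q,0).round(3))
m=((W[...,2]>.015)&(d>0)&(W[...,0]>.55)&(W[...,0]<.95)).astype(np.uint8)
k,l,st,c=cv2.connectedComponentsWithStats(m)
for j in range(1,k):
    if st[j,4]>30: q=W[l==j][:,:3]; print('tall',c[j].round(),q.min(0).round(3),q.max(0).round(3))
E
```

```text
t: 21.4
tool_pos: [0.5201, 0.096, 0.1438]
orientation: [2.139, 2.282, -0.004]
force: [1.2, -0.0, 0.1]
opening: 0.0232
t: 22.4
tool_pos: [0.5313, -0.1482, 0.1497]
orientation: [2.144, 2.268, -0.002]
force: [0.1, 0.7, -0.1]
opening: 0.0233
[141. 191.] [0.551 0.283 0.005] tray mm 40.0 -26.0 ext [0.041 0.043 0.017]
[159. 204.] [0.515 0.231 0.007] tray mm -18.0 -0.0 ext [0.039 0.043 0.016]
[138. 214.] [0.489 0.288 0.007] tray mm 34.0 37.0 ext [0.041 0.042 0.013]
[483. 363.] [ 0.093 -0.635  0.015] tray mm -948.0 248.0 ext [0.014 0.074 0.014]
tall [63. 78.] [0.785 0.359 0.015] [0.919 0.605 0.11 ]
tall [453.  84.] [ 0.796 -0.619  0.015] [ 0.881 -0.509  0.099]
tall [405.  86.] [ 0.79  -0.488  0.015] [ 0.874 -0.379  0.1  ]
tall [310. 124.] [ 0.55  -0.181  0.015] [ 0.8   -0.08   0.577]
tall [217. 117.] [0.69  0.005 0.015] [0.791 0.124 0.11 ]
tall [465. 179.] [ 0.55  -0.682  0.016] [ 0.618 -0.497  0.059]
tall [147. 176.] [0.55  0.169 0.016] [0.615 0.316 0.034]
```

View pics/t3.png

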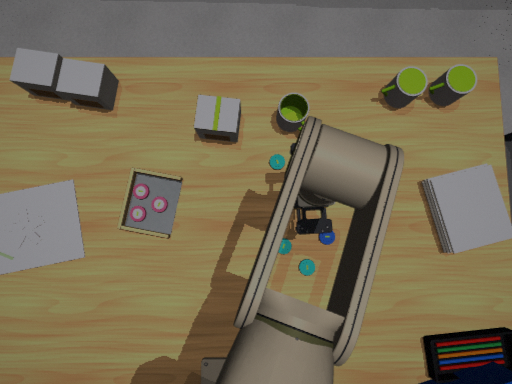

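All three badges are in the tray at (141,191), (159,204) and (138,214). The tape roll is hidden by the arm in the top view, so I'll check it in the scene camera and then hand in.

```bash
python3 - <<'E'
from h import *
p,d,i=snap('scene','s3'); a=np.load('pics/scene0.npz')
for n,(u,v,w,h) in dict(tape=(135,288,48,45),mug=(265,225,70,75),box=(320,165,78,78),turq=(252,228,25,18)).items():
    dd=np.abs(d-a['d'])[v:v+h,u:u+w]; ok=(d>0)[v:v+h,u:u+w]; print(n,'median/95% depth change mm',(np.percentile(dd[ok],[50,95])*1e3).round(1))
    q=world(d,i)[v:v+h,u:u+w][ok]; q0=world(a['d'],i)[v:v+h,u:u+w][ok]
    f=lambda q:q[(q[:,2]>.012)][:,:2]; print('  centroid',f(q).mean(0).round(4) if len(f(q)) else None,f(q0).mean(0).round(4) if len(f(q0)) else None)
E
```

```text
tape median/95% depth change mm [1.2 3.5]
  centroid [ 0.6237 -0.3546] [ 0.6318 -0.3592]
mug median/95% depth change mm [1.3 3.8]
  centroid [ 0.763  -0.1446] [ 0.7642 -0.1467]
box median/95% depth change mm [1.5 4.3]
  centroid [0.7529 0.0383] [0.7541 0.036 ]
turq median/95% depth change mm [1.4 4.5]
  centroid [ 0.6273 -0.095 ] [ 0.777  -0.2664]
```

```bash
python3 -c "
from plant import robot; print(robot.read_state()['t']); print(robot.close_job())"
```

```text
22.5
the job is handed in; nothing more can be done
None
```

All three pink badges are lying inside the tray, and I handed the job in at 22.5 s with the gripper clear of everything. I swept each one in along the table, held between the two partly closed fingertips.

- **Badges:** the last top view puts their centres at (40, −26), (−18, 0) and (34, 37) mm in the tray frame. Each is wholly inside. The one nearest a wall has about 3 mm left to the back wall, close to the measuring accuracy, and the wall itself limits how far it can go.
- **Mug, gift box and tape:** depth changes at all three were within camera noise (median 1.2–1.5 mm, 95% under 4.5 mm), so they have not moved.
- **Check that disagreed:** the centroid I computed for the tape roll shifted about 9 mm. I put that down to noise in the few pixels it used, because the depth there did not change. The arm hid the roll in the last top view, so the scene camera is the only check on it.

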